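# Hand over the charged phones

### The arm

A 6-joint arm with a two-finger parallel gripper is mounted at the origin on the work surface. World frame = base frame: x ahead of the robot, y to its left, z up, the work surface at z = 0. Lengths are in mm, angles in rad, forces in N, time in s.
With the tool pointing down it reaches from about 275 to 850 mm from the base axis. Payload 19 kg.
Tool frame: the origin (TCP) lies at the very end of the fingers, on their centre line; the grasp point (between the pads) lies 19 mm behind it (r.grip_point_offset is the distance from the TCP to the grasp point, in mm); z points along the fingers, y is the direction in which the jaws open and shut (so a half turn about z gives the same grasp; the last joint's range is limited). The gripper opens to 85 mm and grips with 20 to 120 N. Pads are 22 mm wide; open, the fingers measure 114 mm over their backs; the gripper's body (76 mm by 85 mm) begins 54 mm behind the grasp point. The pads swing forward as they close: fully open they stand 13 mm farther back than shut.
Start: joints at [1.096, 0.15, 1.437, -0, 1.554, -0.134], TCP at [192.191, 541.897, 231.267] pointing down, gripper open.
Joint ranges: [-2.8, 2.8], [-0.68, 2.1], [0.12, 2.68], [-1.39, 4.53], [0.16, 2.79], [-2.81, 2.81]. Speed limits (rad/s): [1.89, 1.89, 2.22, 3.01, 3.01, 3.01].

### API

Orientations are given as a unit quaternion [x, y, z, w].
In Python, from bench import r, eoat, ik, get_obs, read_camera, job_done gives the robot as it stands. Calls block until the motion is done:
- r.movep(position, orientation): joint-space move of the TCP to a pose.
- r.movel(position, rot=None, velocity=150): straight line of the TCP; rot=None keeps the orientation; velocity is the mean speed in mm/s.
- r.move_j(angles): joint-space move.
- eoat.let_go() and eoat.close(newtons=None): open the fingers fully, or close them until they stop; newtons is the grip in N (None keeps the last).
- r.wait(seconds).
- ik(position, orientation): joint angles nearest the present ones, or None.
- get_obs(): the state.
- read_camera(name): name is "scene" or "top"; returns a dict with "img" (480x640x3 uint8, red, green, blue), "intrinsics" (3x3 intrinsics, pixels), "R" (3x3) and "t" (3): a world point X has camera coordinates R X + t. Camera axes: x right, y down, z forward; pixel columns grow to the right and rows downward; lengths in mm; the calibration is good to about 2 mm. A picture is of the moment at which its call begins. There is no depth.
A pose or a line that the arm cannot do raises r.IKError and nothing moves.
- job_done(): hands the job in, once; it reports no verdict.
The state is a dict: "clock": time; "joint_pos": joint angles; "qd": joint speeds; "joint_efforts": joint torques, N m; "tcp_pos": TCP position; "ee_rot": TCP orientation; "force": force on the tool from outside, world axes, zero at the start; "moment": the same for the moment, N m; "gripper_width": opening from 0.0 (shut) to 1.0 (fully open).
Only numpy, scipy, OpenCV 4.12 (cv2) and the standard library are available. Lean on these libraries where they do the work, as an engineer would, in place of code of your own. Each camera call takes 0.05 s, during which the arm holds its last target.

### The job

Switch the charging dock off at its lever, then slide every large phone up out of the dock and stand each in a free slot of the wooden rack, right down on the slot floor and roughly centred along it; the compact phones stay where they are. When all the large ones are over, put the ring over the post of the marker stand, down onto its foot, and switch the dock back on for the compact phone left in it (ring and switch in either order). Leave the other things on the desk alone.

Things in the scene. Friction and masses are not known exactly. Their poses are not given: they have to be found in the camera images.
- dock: White plastic charging dock, fixed: a block 110 mm (x) by 234 mm (y), 45 mm high, with five parallel upright slots running along its x axis and open at both ends. Slot centres lie at y = -92, -46, 0, +46 and +92 mm in its frame; each slot is 14 mm wide and 35 mm deep (slot floor 10 mm above the desk). Origin: centre of its underside, on the desk. Stands left or right of the middle of the desk.
- rack: Pale wooden handover rack, fixed: same block as the dock (110 x 234 mm, 45 mm high, slot centres at y = -92, -46, 0, +46, +92 mm, running along x, floor 10 mm above the desk, 35 mm deep) but the slots are 16 mm wide. Origin: centre of its underside. Stands on the other side from the dock.
- large0: A large phone, black, 160 mm long (its x), 10 mm thick (its y), 78 mm high as it stands on its long edge (its z), 190 g; starts in a dock slot, its middle level with the dock's middle to within 5 mm along the slot. Origin: centre of its lower edge (10 mm above the desk in a slot, so its upper edge is then at 88 mm). May be absent.
- large1: A large phone, black, 160 mm long (its x), 10 mm thick (its y), 78 mm high as it stands on its long edge (its z), 190 g; starts in a dock slot, its middle level with the dock's middle to within 5 mm along the slot. Origin: centre of its lower edge (10 mm above the desk in a slot, so its upper edge is then at 88 mm). May be absent.
- large2: A large phone, black, 160 mm long (its x), 10 mm thick (its y), 78 mm high as it stands on its long edge (its z), 190 g; starts in a dock slot, its middle level with the dock's middle to within 5 mm along the slot. Origin: centre of its lower edge (10 mm above the desk in a slot, so its upper edge is then at 88 mm). May be absent.
- large3: A large phone, black, 160 mm long (its x), 10 mm thick (its y), 78 mm high as it stands on its long edge (its z), 190 g; starts in a dock slot, its middle level with the dock's middle to within 5 mm along the slot. Origin: centre of its lower edge (10 mm above the desk in a slot, so its upper edge is then at 88 mm). May be absent.
- compact: A compact phone, black, 120 mm long, 62 mm high as it stands, 10 mm thick, 140 g; stands on its long edge in one of the dock's slots and stays there. Axes and origin as for the large phones.
- waiting0: A compact phone, black, 120 mm long, 62 mm high as it stands, 10 mm thick, 140 g; already waiting on its long edge in one of the rack's slots, so that slot is taken. Axes and origin as for the large phones. May be absent.
- waiting1: A compact phone, black, 120 mm long, 62 mm high as it stands, 10 mm thick, 140 g; already waiting on its long edge in one of the rack's slots, so that slot is taken. Axes and origin as for the large phones. May be absent.
- waiting2: A compact phone, black, 120 mm long, 62 mm high as it stands, 10 mm thick, 140 g; already waiting on its long edge in one of the rack's slots, so that slot is taken. Axes and origin as for the large phones. May be absent.
- power_base: White base of the dock's power switch, fixed on the desk: 70 mm (x) by 50 mm (y), 25 mm high. Origin: centre of its underside. Its lever swings in its x-z plane about a level axis 22 mm above the desk over its origin.
- power (a joint): Angle of the power lever in rad: 0 = leaning fully to the base's -x side (towards the robot), which is ON; 1.0 = leaning fully to the +x side (away from the robot), which is OFF. It stays where it is left and moves with under 2 N at the tip.
- power_tip (a point): Centre of the black ball, 26 mm across, at the tip of the power lever, 80 mm from its axis (about 92 mm above the desk at either end of its swing). The shaft below it is 10 mm thick.
- stand: Steel marker stand, fixed: a round foot 80 mm across and 12 mm high with an upright post 22 mm in diameter rising from its centre to 75 mm above the desk, its top chamfered. Origin: centre of its underside.
- ring: Aluminium marker ring lying flat on the desk: 64 mm outside, bore 30 mm, 30 mm high, 80 g. Origin: centre of its underside, z along its bore. On the stand it rests on the foot, 12 mm above the desk.
- cat: Cat figurine in a clear case on a red base, 90 x 90 mm, 132 mm high, on the desk; not part of the job. Origin: centre of its underside.
- stormglass: Drop-shaped glass on a wooden base, 100 x 100 mm, 152 mm high, on the desk; not part of the job. Origin: centre of its underside.
- penpot: Brass pen pot, 80 mm across, 100 mm high with pens to 160 mm, on the desk; not part of the job. Origin: centre of its underside.
- mouse: Black computer mouse, 105 x 60 x 30 mm, on the desk; not part of the job. Origin: centre of its underside.
- calculator: Grey calculator, 130 x 75 x 16 mm, on the desk; not part of the job. Origin: centre of its underside.
- stapler: Black stapler, 35 x 140 mm, 46 mm high, on the desk; not part of the job. Origin: centre of its underside.
Not all that is in view belongs to the job. Leave any blue or green look-alike of the ring alone.

How it is judged (in metres and radians):
On the way, in this order (a step that is already met when the one before it is completed fails the run):
1. the dock is switched off (lever beyond 0.8 rad) while every phone is still in its place (value of joint power above 0.8 rad and distance of each of large0, large1, large2, large3 from where it was at the start of the episode below 0.03 m), for 0.2 s.
2. every large phone stands in a slot of the rack, with the dock still off (value of joint power above 0.7 rad and x of large0 in the frame of rack between -0.03 and 0.03 m and y of large0 in the frame of rack between -0.105 and 0.105 m and z of large0 in the frame of rack between 0.004 and 0.018 m and angle between each of large0, large1, large2, large3's own z axis and vertical below 0.3 rad and angle between the x axis of each of large0, large1, large2, large3 and the x axis of rack, either way round below 0.2 rad and x of large1 in the frame of rack between -0.03 and 0.03 m and y of large1 in the frame of rack between -0.105 and 0.105 m and z of large1 in the frame of rack between 0.004 and 0.018 m and x of large2 in the frame of rack between -0.03 and 0.03 m and y of large2 in the frame of rack between -0.105 and 0.105 m and z of large2 in the frame of rack between 0.004 and 0.018 m and x of large3 in the frame of rack between -0.03 and 0.03 m and y of large3 in the frame of rack between -0.105 and 0.105 m and z of large3 in the frame of rack between 0.004 and 0.018 m), for 0.2 s.
3. the ring is over the post, down on the stand's foot, with the phones in the rack (horizontal distance between ring and stand below 0.008 m and z of ring in the frame of stand below 0.018 m and angle between ring's own z axis and vertical below 0.12 rad and linear speed of ring below 0.02 m/s and x of large0 in the frame of rack between -0.03 and 0.03 m and y of large0 in the frame of rack between -0.105 and 0.105 m and z of large0 in the frame of rack between 0.004 and 0.018 m and angle between each of large0, large1, large2, large3's own z axis and vertical below 0.3 rad and angle between the x axis of each of large0, large1, large2, large3 and the x axis of rack, either way round below 0.2 rad and x of large1 in the frame of rack between -0.03 and 0.03 m and y of large1 in the frame of rack between -0.105 and 0.105 m and z of large1 in the frame of rack between 0.004 and 0.018 m and x of large2 in the frame of rack between -0.03 and 0.03 m and y of large2 in the frame of rack between -0.105 and 0.105 m and z of large2 in the frame of rack between 0.004 and 0.018 m and x of large3 in the frame of rack between -0.03 and 0.03 m and y of large3 in the frame of rack between -0.105 and 0.105 m and z of large3 in the frame of rack between 0.004 and 0.018 m), for 0.2 s.
At the end, for the whole second after the job is handed in: Each large phone rests in a rack slot: under 8 mm off its floor, centred to 30 mm, in line to 0.2 rad, leaning under 0.3 rad. Ring round the post, within 8 mm of its axis, at most 6 mm above the foot. Lever back on (below 0.2 rad). Compact phones within 30 mm of their start (all of step 3 and linear speed of each of large0, large1, large2, large3 below 0.02 m/s and value of joint power below 0.2 rad and distance of each of compact, waiting0, waiting1, waiting2 from where it was at the start of the episode below 0.03 m); the robot touches nothing.
It fails at once if a bystander on the desk is moved by more than 30 mm (distance of any of cat, stormglass, penpot, mouse, calculator, stapler from where it was at the start of the episode above 0.03 m).
It fails at once if a compact phone is moved by more than 30 mm (distance of any of compact, waiting0, waiting1, waiting2 from where it was at the start of the episode above 0.03 m).
Of large0, large1, large2, large3 only 2 to 4 are there at a start; the rules pass over those that are not, and their reading is None.
Of waiting0, waiting1, waiting2 only 1 to 1 are there at a start; the rules pass over those that are not, and their reading is None.
At some moment in a run one of ring may be knocked a few centimetres aside while the robot is not near it.
It also fails if it takes over 210 s, if anything falls off the work surface, if the arm or the gripper's body presses on something with over 40 N, if the wrist force passes 120 N, or if a joint passes its speed limit or range.

## Working session

There is one attempt and no reset: what is moved stays moved. The work goes in short steps, each a Python script; the robot and the scene stay as the last script left them, time stands still between calls to the robot, and variables do not carry over. Pictures are saved under pics/ and viewed, and the job is handed in when it is done.

```bash
ls; mkdir -p pics
python3 - <<'E'
from bench import *
import cv2
for n in("scene","top"):
    c=read_camera(n); cv2.imwrite(f"pics/{n}0.png",c["img"][:,:,::-1]); print(n,c["intrinsics"],c["R"],c["t"])
print(get_obs())
E
```

```text
pics
scene [[514.21185236   0.         324.00151648]
 [  0.         514.21185236 237.25677613]
 [  0.           0.           1.        ]] [[-0.87648763  0.48113215 -0.01677179]
 [ 0.35100945  0.6148215  -0.70624846]
 [-0.32948718 -0.62490509 -0.70776537]] [ 493.28409016 -125.92535793 1447.89892102]
top [[451.89523606   0.         322.41069648]
 [  0.         451.89523606 232.81487412]
 [  0.           0.           1.        ]] [[-0.01497117 -0.99970495 -0.01912796]
 [-0.99159203  0.01730339 -0.12824131]
 [ 0.12853445  0.01704721 -0.99155851]] [  19.31304213  561.86208915 1069.6560817 ]
{'clock': 0.1, 'joint_pos': array([ 1.09599132e+00,  1.50924283e-01,  1.43791943e+00, -2.22530438e-05,
        1.55381223e+00, -1.33994182e-01]), 'qd': array([-0.00029213, -0.00202288, -0.00195602, -0.0012058 ,  0.00019822,
       -0.00072311]), 'joint_efforts': array([ 8.12143291e-03, -7.14374256e+01, -5.71796501e+01,  1.33938447e-04,
        7.30693195e-03, -7.27497013e-05]), 'tcp_pos': array([192.11879326, 541.7295368 , 230.76617395]), 'ee_rot': array([ 1.69581685e-01,  9.85515991e-01, -5.10535508e-04, -1.48730688e-04]), 'force': array([ 0.25788753, -0.50381281, -0.36937604]), 'moment': array([-0.02618776, -0.01616637,  0.01193692]), 'gripper_width': 0.9989728974579393}
```

View pics/scene0.png

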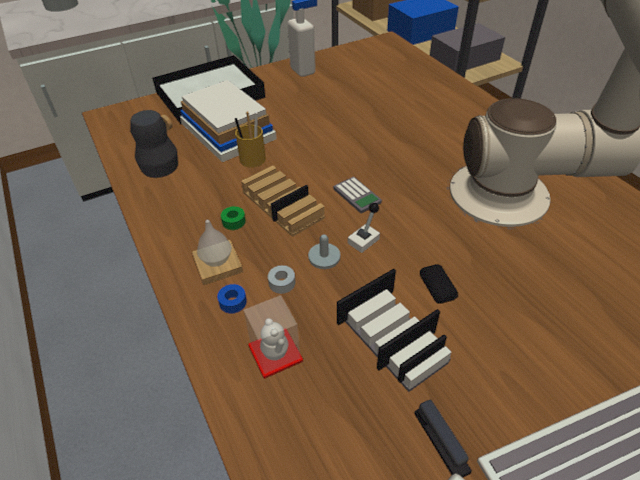

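View pics/top0.png

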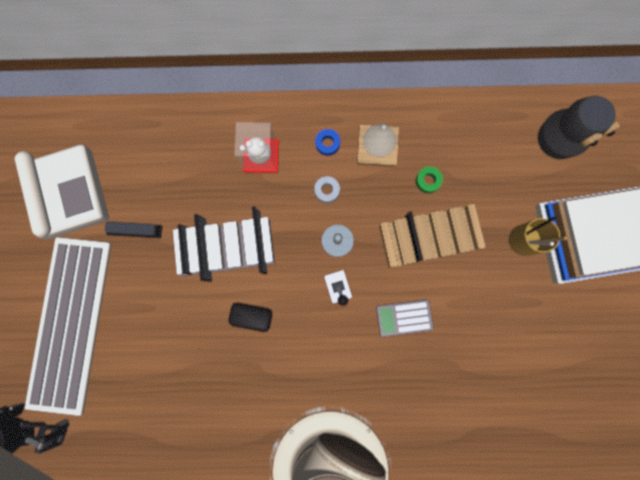

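The scene view shows the dock with three phones near (395,330), the rack at (282,200) with one waiting phone, the silver ring at (281,278) and the lever at (365,230). In the top view, x runs up and +y runs left. The dock is at (223,246), the rack at (433,236), the ring at (327,188), the stand at (337,240), the lever ball at (342,300) and the switch base at (338,285).

Three rings could be meant, by top-view pixel: blue (328,142), green (429,180) and silver (327,188). Silver fits the aluminium marker ring, and blue and green are look-alikes. I'll confirm with enlarged crops.

```bash
cat > h.py <<'E'
import numpy as np, cv2
def proj(c,P):
    P=np.atleast_2d(np.asarray(P,float)); q=P@c["R"].T+c["t"]; q=q@c["intrinsics"].T
    return q[:,:2]/q[:,2:]
def unproj(c,uv,z):
    R,t,K=c["R"],c["t"],c["intrinsics"]; o=-R.T@t
    d=R.T@np.linalg.inv(K)@np.array([uv[0],uv[1],1.]); return o+d*(z-o[2])/d[2]
def crop(c,x,y,w,h,s,name):
    im=c["img"][y:y+h,x:x+w,::-1]; cv2.imwrite(name,cv2.resize(im,None,fx=s,fy=s,interpolation=cv2.INTER_CUBIC))
E
python3 - <<'E'
from bench import *
from h import *
c=read_camera("top"); np.save("top0.npy",c,allow_pickle=True)
crop(c,160,195,130,95,6,"pics/dock_t.png"); crop(c,300,120,200,150,4,"pics/right_t.png")
crop(c,310,200,70,120,5,"pics/mid_t.png")
s=read_camera("scene"); np.save("scene0.npy",s,allow_pickle=True)
crop(s,320,255,140,140,4,"pics/dock_s.png"); crop(s,200,160,190,140,4,"pics/rack_s.png")
E
```

```text
(no output)
```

View pics/dock_t.png

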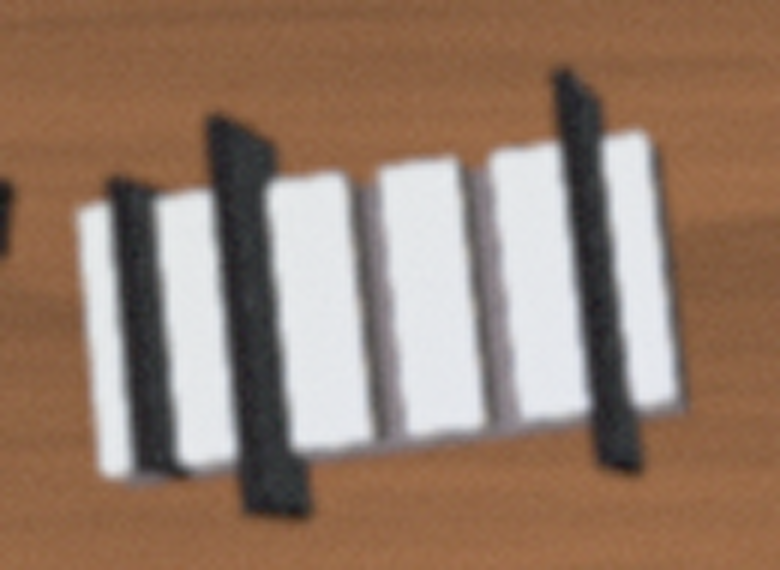

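View pics/right_t.png

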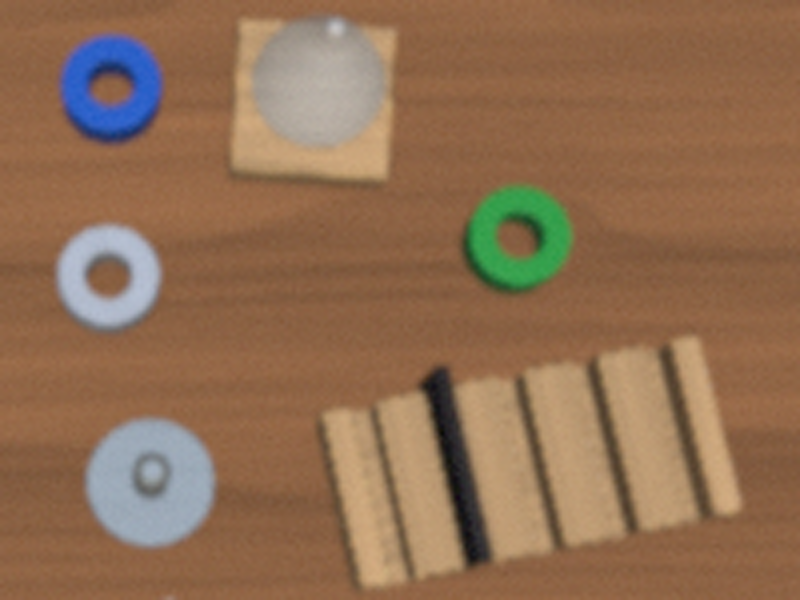

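View pics/dock_s.png

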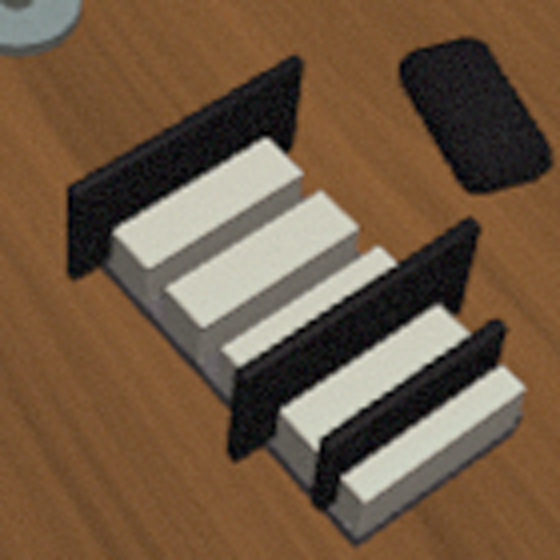

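View pics/rack_s.png

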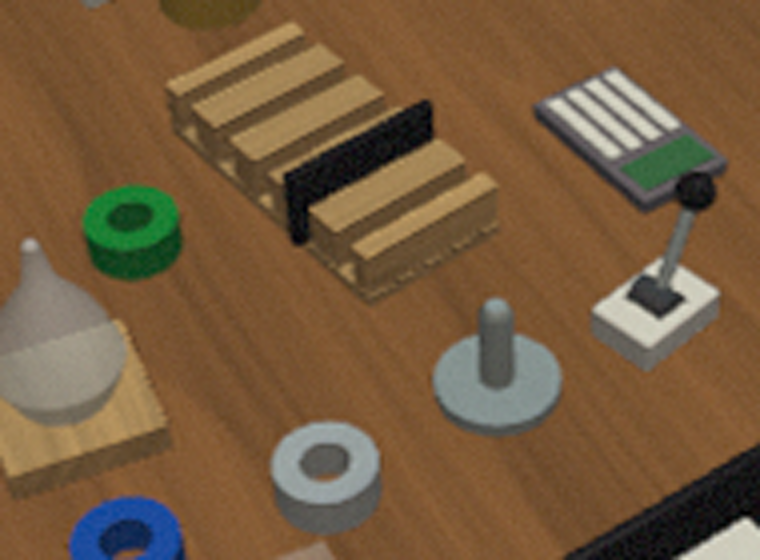

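View pics/mid_t.png

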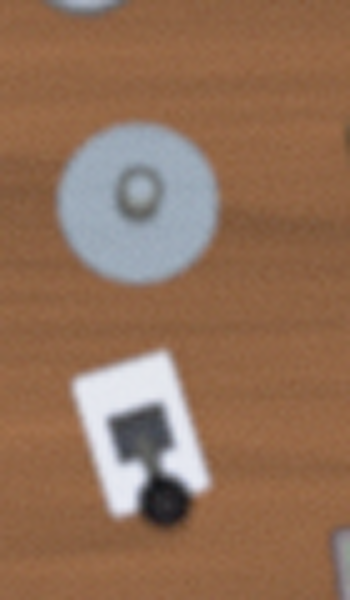

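```bash
cat > fit.py <<'E'
from h import *
from scipy.optimize import least_squares
T=np.load("top0.npy",allow_pickle=True).item(); S=np.load("scene0.npy",allow_pickle=True).item()
def px(l,x0,y0,s): return [((a+.5)/s-.5+x0,(b+.5)/s-.5+y0) for a,b in l]
def Pw(p,L):
    x,y,th=p; L=np.asarray(L,float); c,s=np.cos(th),np.sin(th)
    return np.c_[x+c*L[:,0]-s*L[:,1], y+s*L[:,0]+c*L[:,1], L[:,2]]
def fit(obs,p0):
    def f(p): return np.concatenate([(proj(c,Pw(p,L))-np.array(uv)).ravel() for c,L,uv in obs])
    r=least_squares(f,p0); return r.x, r.fun.reshape(-1,2)
dt=px([(80,208),(648,130),(680,400),(100,478)],160,195,6)
rt=px([(320,412),(697,337),(742,512),(362,587)],300,120,4)
ds=px([(523,382),(358,500),(113,232),(270,140)],320,255,4)
rs=px([(497,183),(357,250),(167,92),(295,25)],200,160,4)
rect=[(55,117,45),(55,-117,45),(-55,-117,45),(-55,117,45)]
dsc=[(-55,117,45),(55,117,45),(55,-85,45),(-55,-85,45)]
rsc=[(-55,117,45),(55,117,45),(55,-117,45),(-55,-117,45)]
np.set_printoptions(precision=2,suppress=True)
for n,o in dict(dock_t=[(T,rect,dt)],dock_s=[(S,dsc,ds)],dock=[(T,rect,dt),(S,dsc,ds)],rack_t=[(T,rect,rt)],rack_s=[(S,rsc,rs)],rack=[(T,rect,rt),(S,rsc,rs)]).items():
    p,f=fit(o,[550,0,0]); print(n,p[:2],np.round(p[2],4),f.ravel())
pb=px([(72,380),(166,350),(212,488),(114,520)],310,200,5)
print("base",fit([(T,[(35,25,25),(35,-25,25),(-35,-25,25),(-35,25,25)],pb)],[480,0,0]))
q=px([(165,500),(138,203),(140,188)],310,200,5)
print("ball",unproj(T,q[0],92),"foot",unproj(T,q[1],12),"post",unproj(T,q[2],75))
qs=px([(696,190),(497,380),(496,305),(326,463),(326,455)],200,160,4)
print("scene ball",unproj(S,qs[0],92),"foot",unproj(S,qs[1],12),"post",unproj(S,qs[2],70),"ring",unproj(S,qs[3],30))
q=px([(109,276)],300,120,4); print("ring t",unproj(T,q[0],30))
E
python3 fit.py
```

```text
dock_t [535.1  253.57] 0.117 [-0.22  0.04 -0.11  0.32 -0.16 -0.11  0.48 -0.24]
dock_s [536.71 252.29] 0.1098 [ 0.68  1.37  0.81  0.64 -0.85 -1.21 -0.82 -1.43]
dock [536.06 252.81] 0.1129 [ 0.17 -0.56  0.32  0.1   0.08 -0.3   0.7  -0.82  1.17  1.27  1.45  0.67
 -0.52 -1.05 -0.59 -1.38]
rack_t [ 551.11 -255.03] 0.1825 [ 0.27 -0.19  0.24 -0.37 -0.03  0.02 -0.47  0.51]
rack_s [ 554.28 -256.52] 0.1787 [-0.01  0.56  1.3   2.38 -0.9  -2.47 -0.56 -1.22]
rack [ 552.56 -255.69] 0.1807 [ 0.55 -0.87  0.53 -0.88  0.18 -0.49 -0.28 -0.17  0.76  0.47  2.16  2.32
 -0.26 -2.45  0.01 -1.24]
base (array([431.32, -25.05,   0.29]), array([[-0.34,  0.2 ],
       [ 0.35, -0.01],
       [ 0.02, -0.03],
       [-0.02, -0.15]]))
ball [400.71 -34.44  92.  ] foot [546.04 -26.    12.  ] post [546.05 -26.1   75.  ]
scene ball [399.19 -38.98  92.  ] foot [549.22 -24.96  12.  ] post [545.22 -31.46  70.  ] ring [676.06  -1.43  30.  ]
ring t [673.79  -2.48  30.  ]
```

The enlarged crops confirm the silver ring, at (327,188) in the top view. The dock holds two large phones, at slots +46 and -92, and the compact at +92. In the rack, slot +46 is taken by the waiting phone. I'll start with the lever.

```bash
cat >> h.py <<'E'
def down(th):
    f=(np.pi+th)/2; return [float(np.cos(f)),float(np.sin(f)),0.,0.]
E
cat > lev.py <<'E'
from bench import *
from h import *
np.set_printoptions(precision=1,suppress=True)
th=0.29; u=np.array([np.cos(th),np.sin(th)]); O=np.array([434,-25.])
def P(s,z): return [*(O+s*u),z]
def st(): o=get_obs(); return o["tcp_pos"],o["force"],round(o["clock"],1)
E
python3 - <<'E'
from lev import *
eoat.close(40)
r.movep(P(-90,200),down(th)); print(st(), get_obs()["joint_pos"])
r.movel(P(-90,82),velocity=200); print(st())
for s in (-60,-40,-20,0,6,10,12):
    r.movel(P(s,82),velocity=80); print(s,*st())
c=read_camera("top"); crop(c,290,180,110,130,4,"pics/lev1.png")
c=read_camera("scene"); crop(c,300,160,120,110,5,"pics/lev1s.png")
E
```

```text
(array([347.9, -50.4, 200.1]), array([-0.3,  0.8,  0.9]), 3.2) [-0.4 -0.3  1.9  0.   1.5 -2.2]
(array([348.2, -50.8,  82.8]), array([ 0.9,  0.3, -0. ]), 3.9)
-60 [376.5 -42.   82. ] [-0.2 -0.5 -0.9] 4.4
-40 [395.6 -36.3  81.9] [-1.  -0.7 -0.8] 4.8
-20 [414.8 -30.6  81.8] [-1.1  0.7 -0.2] 5.2
0 [434.  -24.9  81.8] [-0.3  0.4 -0.1] 5.6
6 [439.9 -23.3  82. ] [ 0.   0.6 -0. ] 5.9
10 [443.7 -22.1  82. ] [-0.3  0.3 -0.7] 6.1
12 [445.5 -21.6  81.9] [-1.6 -0.6 -1.1] 6.4
```

View pics/lev1s.png

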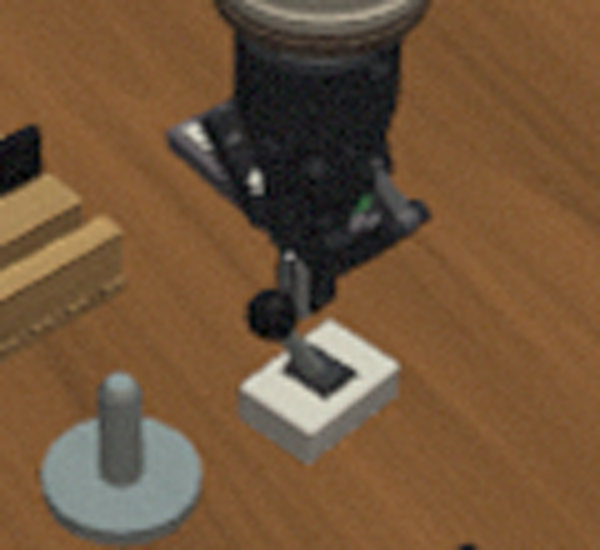

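The ball at crop (272,313) now leans away from the robot. I'll push on until it reaches its stop, then back off and check from above.

Run:
```python
from lev import *
for s in (14,16,18,20,22):
    r.movel(P(s,82),velocity=60); o=st(); print(s,*o)
    if o[1][:2]@u<-6: break
r.movel(P(-30,82),velocity=150); r.movel(P(-60,220),velocity=250)
r.movep([400,150,300],down(th))
c=read_camera("top"); np.save("top1.npy",c,allow_pickle=True); crop(c,290,180,110,130,4,"pics/lev2.png")
```

```text
14 [446.  -21.3  81.7] [-14.8  -5.6   6.7] 6.7
```

View pics/lev2.png

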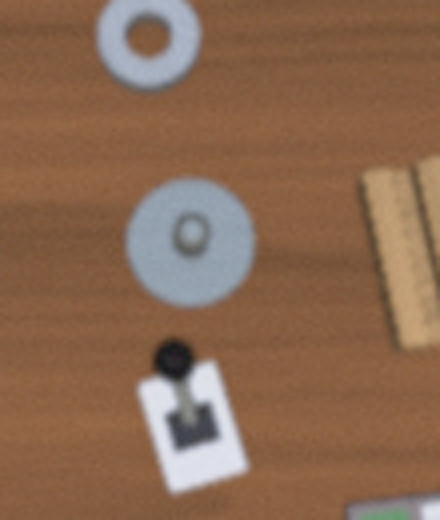

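The lever hit its stop at about 15 N and is off, with the ball at crop (174,360) on the far side. Next I'll check the phone predictions by overlay.

```bash
cat > ov.py <<'E'
from fit import *
D=(535.1,253.6,.117); Rk=(551.1,-255.0,.1825)
c=np.load("top1.npy",allow_pickle=True).item()
def draw(c,x,y,w,h,s,name):
    im=cv2.resize(c["img"][y:y+h,x:x+w,::-1],None,fx=s,fy=s,interpolation=cv2.INTER_CUBIC)
    def pl(p,L,col):
        q=(proj(c,Pw(p,L))-[x,y]+.5)*s-.5; cv2.polylines(im,[np.round(q).astype(int)],True,col,1,cv2.LINE_AA)
    for yy in(46,-92): pl(D,[(a*80,yy+b*5,88) for a,b in((1,1),(1,-1),(-1,-1),(-1,1))],(0,255,255))
    pl(D,[(a*60,92+b*5,72) for a,b in((1,1),(1,-1),(-1,-1),(-1,1))],(255,255,0))
    pl(Rk,[(a*60,46+b*5,72) for a,b in((1,1),(1,-1),(-1,-1),(-1,1))],(255,255,0))
    for p,w2 in((D,7),(Rk,8)):
        pl(p,rect,(0,0,255))
        for yy in(-92,-46,0,46,92): pl(p,[(a*55,yy+b*w2,45) for a,b in((1,1),(1,-1),(-1,-1),(-1,1))],(0,255,0))
    cv2.imwrite(name,im)
if __name__=="__main__":
    draw(c,160,195,130,95,6,"pics/ov_d.png"); draw(c,370,190,130,95,6,"pics/ov_r.png")
E
python3 ov.py >/dev/null
```

```text
(no output)
```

View pics/ov_d.png

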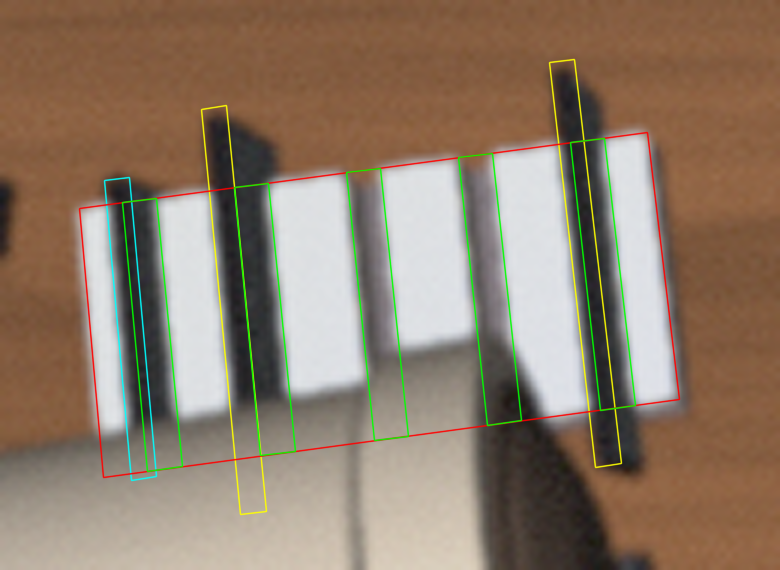

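View pics/ov_r.png

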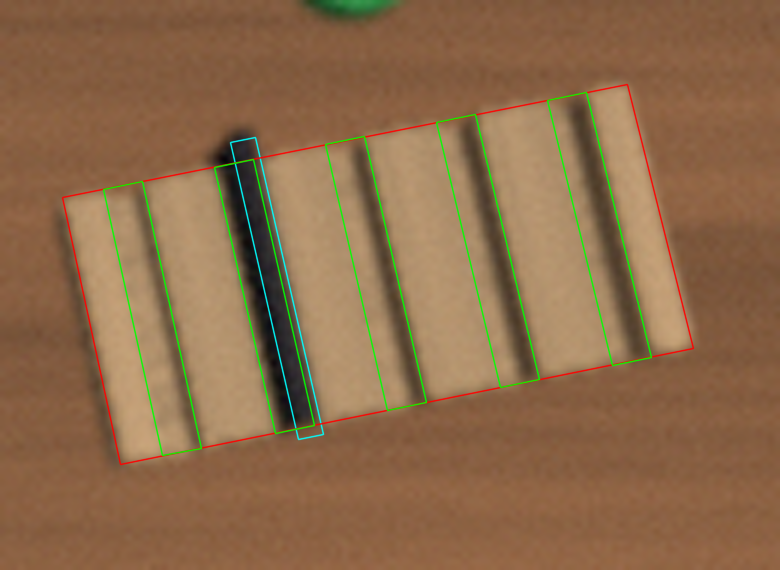

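Slots and phones match the model to within about 1 px, with the slot slack explaining the phone offsets. Next is the large phone in dock slot -92, which goes to rack slot -92.

```bash
cat > mv.py <<'E'
from bench import *
from h import *
np.set_printoptions(precision=1,suppress=True)
D=(535.1,253.6,.117); Rk=(551.1,-255.0,.1825)
def loc(p,x,y,z): c,s=np.cos(p[2]),np.sin(p[2]); return [p[0]+c*x-s*y,p[1]+s*x+c*y,z]
def st(): o=get_obs(); return o["tcp_pos"],o["force"],round(o["gripper_width"],3),round(o["clock"],1)
def pick(y,z,lx=0):
    eoat.let_go(); r.movep(loc(D,lx,y,220),down(D[2])); r.movel(loc(D,lx,y,z+30),velocity=250); r.movel(loc(D,lx,y,z),velocity=80); print("at",*st())
    eoat.close(60); print("closed",*st())
    r.movel(loc(D,lx,y,z+50),velocity=80); print("up",*st()); r.movel(loc(D,lx,y,260),velocity=250); print(*st())
E
python3 - <<'E'
from mv import *
pick(-93,67)
r.movep(loc(Rk,0,-92,260),down(Rk[2])); r.movel(loc(Rk,0,-92,140),velocity=250); print(*st())
for n in("top","scene"):
    c=read_camera(n); np.save(n+"2.npy",c,allow_pickle=True); 
    crop(c,*((370,190,150,110,5) if n=="top" else (220,130,140,120,5)),f"pics/b_{n}.png")
E
```

```text
at [545.9 161.2  66.8] [-0.7 -1.1  0.2] 0.998 11.4
closed [546.1 161.3  67.2] [0.2 1.1 3.5] 0.1 12.1
up [545.8 161.2 116.7] [ 0.3 -0.1 -2.2] 0.098 12.9
[545.5 161.2 258.1] [-0.1  0.1 -2.9] 0.102 13.6
[ 568.5 -345.4  141.6] [ 0.6 -0.1 -1.2] 0.102 16.1
```

View pics/b_top.png

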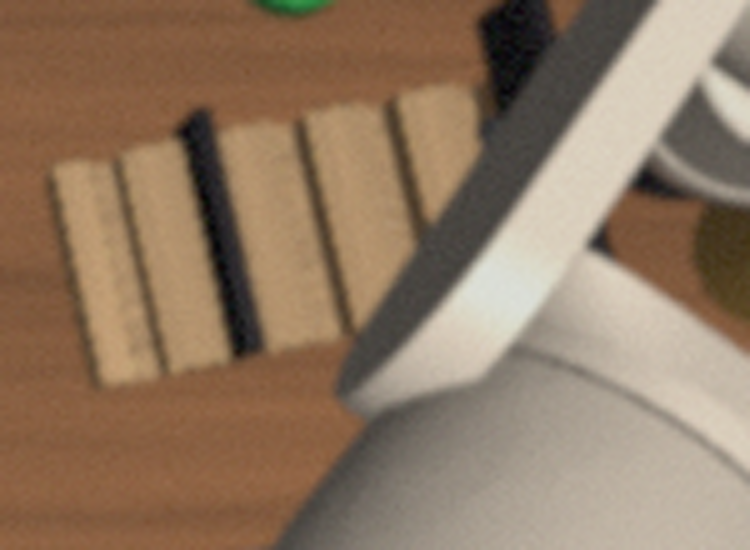

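View pics/b_scene.png

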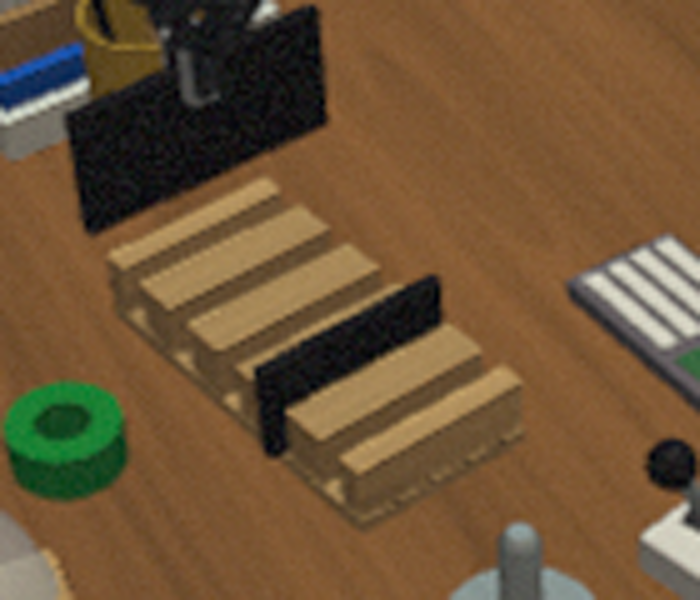

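The phone is held level above the far slot, with its lower edge from crop (90,230) to (325,120). I'll go down in steps, watching the force.

```bash
cat >> mv.py <<'E'
def lower(y,zs,rel,lx=0,lim=6):
    for z in zs:
        r.movel(loc(Rk,lx,y,z+rel),velocity=60); o=st(); print("bottom",z,*o)
        if o[1][2]>lim: print("BLOCKED"); return False
    return True
E
python3 - <<'E'
from mv import *
if lower(-92,(60,48,44,40,36,28,20,13),57):
    eoat.let_go(); r.movel(loc(Rk,0,-92,200),velocity=200); print(*st())
    r.movep([400,0,300],down(0.15))
    for n in("top","scene"):
        c=read_camera(n); np.save(n+"3.npy",c,allow_pickle=True); 
        crop(c,*((370,190,150,110,5) if n=="top" else (220,130,140,120,5)),f"pics/b2_{n}.png")
E
```

```text
bottom 60 [ 567.7 -345.4  116.7] [ 0.9  0.1 -1.6] 0.1 16.7
bottom 48 [ 567.6 -345.3  104.5] [-0.2 -0.5 -1.4] 0.101 17.1
bottom 44 [ 567.7 -345.4  100.8] [ 0.2  0.2 -0.9] 0.099 17.3
bottom 40 [ 567.7 -345.4   96.7] [ 0.3 -0.6 -2.8] 0.097 17.6
bottom 36 [ 567.7 -345.4   92.7] [ 0.6 -0.2 -2.1] 0.097 17.8
bottom 28 [ 567.6 -345.4   84.4] [ 0.6 -1.5 -1.7] 0.099 18.1
bottom 20 [ 567.6 -345.4   76.4] [-0.  -1.6 -1.6] 0.102 18.4
bottom 13 [ 567.6 -345.4   69.5] [-0.1  0.1 -2.6] 0.103 18.7
[ 567.4 -345.2  198.5] [ 1.4 -0.4 -0. ] 0.996 20.2
```

View pics/b2_scene.png

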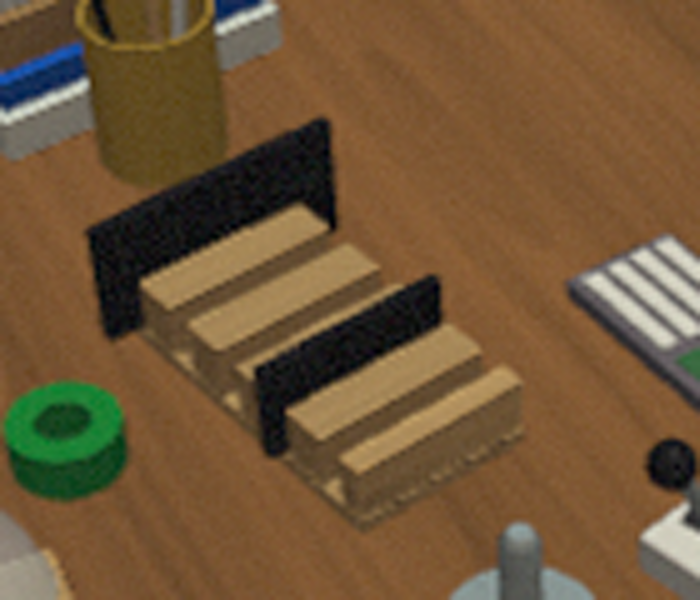

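The first phone is seated in the end slot, its lower edge ending near crop (110,335). The second, next to the compact, gets a higher grip so the fingers clear the compact's top at 72 mm. It goes to rack slot 0.

Run:
```python
from mv import *
pick(44.8,73)
print(get_obs()["gripper_width"])
if get_obs()["gripper_width"]>.06:
    r.movep(loc(Rk,0,0,260),down(Rk[2])); r.movel(loc(Rk,0,0,140),velocity=250); print(*st())
for n in("top","scene"):
    c=read_camera(n); np.save(n+"4.npy",c,allow_pickle=True); 
    cv2.imwrite(f"pics/c_{n}.png",c["img"][:,:,::-1])
crop(c,220,130,140,120,5,"pics/c_crop.png")
```

```text
at [529.8 298.1  72.8] [0.6 0.9 0.2] 0.998 24.4
closed [530.  298.2  73.3] [-0.4  1.1  3.4] 0.101 25.1
up [529.7 298.  122.7] [ 0.4  0.2 -2.6] 0.1 25.9
[529.5 297.9 258.2] [-1.6  0.1 -2.2] 0.101 26.6
0.10055902835058668
[ 551.7 -254.9  141.4] [-0.2 -0.7 -1.4] 0.099 29.2
```

View pics/c_scene.png

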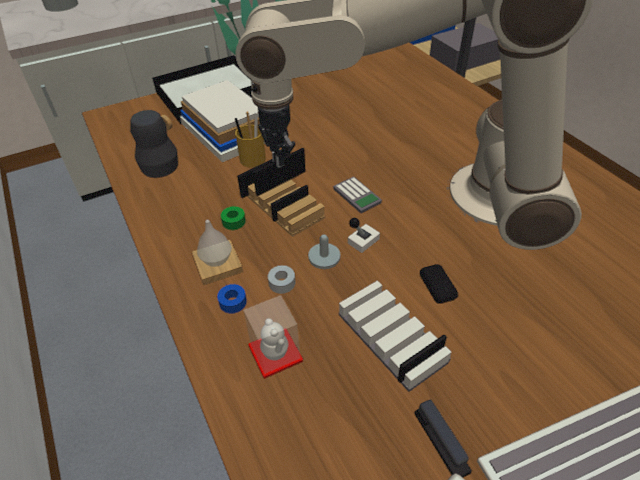

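View pics/c_crop.png

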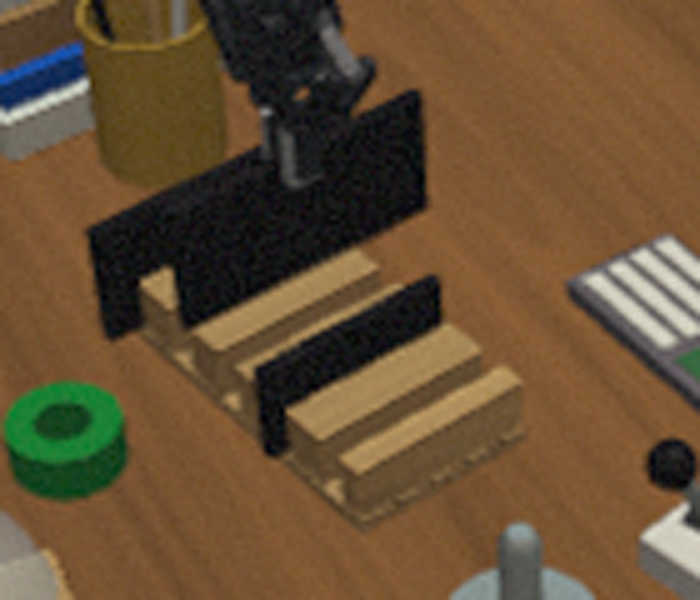

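The compact stays in the dock at (424,357). The second phone is held level above the rack, with its lower edge from crop (185,325) to (425,210), so I'll lower it.

Run:
```python
from mv import *
if lower(0,(60,48,44,40,34,26,18,14),63):
    eoat.let_go(); r.movel(loc(Rk,0,0,220),velocity=200); print(*st())
    r.movep([420,150,330],down(0.15))
    for n in("top","scene"):
        c=read_camera(n); np.save(n+"5.npy",c,allow_pickle=True); 
        crop(c,*((300,140,190,130,4) if n=="top" else (200,130,190,150,4)),f"pics/d_{n}.png")
```

```text
bottom 60 [ 550.9 -254.9  122.6] [ 0.7 -0.1 -1.4] 0.096 29.7
bottom 48 [ 550.9 -254.9  110.5] [-0.7 -0.4 -0.8] 0.102 30.1
bottom 44 [ 551.1 -255.   106.9] [-0.9  0.1 -1.8] 0.097 30.3
bottom 40 [ 551.  -255.   102.7] [-0.1 -0.5 -1.8] 0.1 30.6
bottom 34 [ 550.9 -254.9   96.5] [-0.2 -0.7 -3.1] 0.095 30.8
bottom 26 [ 550.9 -254.9   88.4] [-0.3 -1.7 -2.2] 0.103 31.1
bottom 18 [ 550.9 -254.9   80.5] [-0. -1. -2.] 0.098 31.4
bottom 14 [ 551.  -255.    76.8] [ 0.7 -1.  -2.9] 0.095 31.6
[ 550.7 -254.8  218.7] [-0.7  0.5 -0.4] 1.0 33.2
```

View pics/d_scene.png

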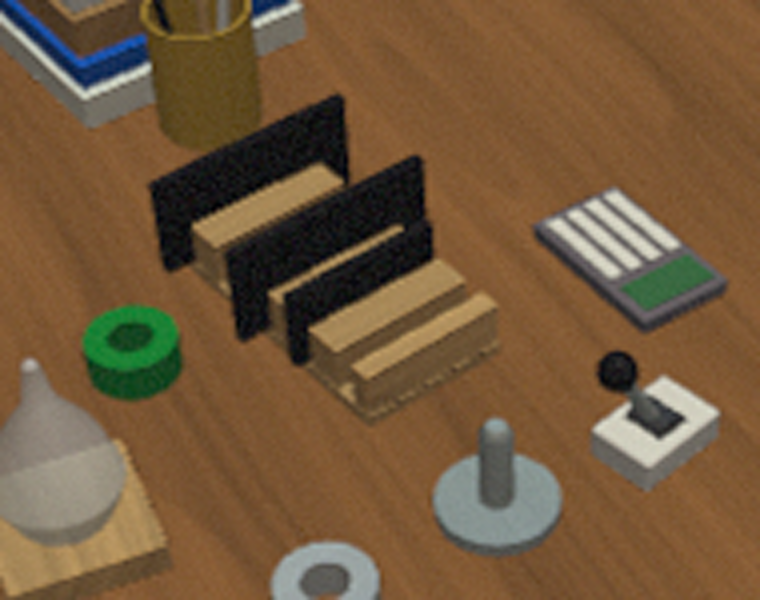

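View pics/d_top.png

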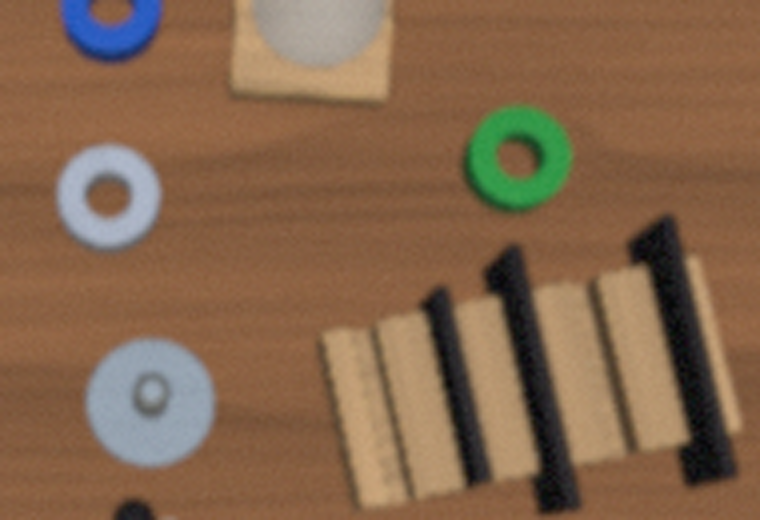

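Both large phones are seated and roughly centred. I'll measure the ring and foot by silhouette, then grip the ring.

```bash
cat > ringf.py <<'E'
from h import *
from scipy.optimize import least_squares
def mask(c,center,rad=25):
    im=c["img"].astype(int); m=((im[:,:,2]-im[:,:,0])>-8)&(im.sum(2)>250)&((im[:,:,2]-im[:,:,0])<60)
    Y,X=np.mgrid[:480,:640]; m&=(X-center[0])**2+(Y-center[1])**2<rad**2
    m=m.astype(np.uint8); cs,_=cv2.findContours(m,cv2.RETR_EXTERNAL,cv2.CHAIN_APPROX_NONE); k=max(cs,key=cv2.contourArea)
    return cv2.convexHull(k)
def cen(k): M=cv2.moments(k); return np.array([M["m10"],M["m01"]])/M["m00"]
def loc(c,center,R,z0,z1,rad=25):
    k=mask(c,center,rad); t=np.linspace(0,2*np.pi,60)
    def model(p):
        P=np.vstack([np.c_[p[0]+R*np.cos(t),p[1]+R*np.sin(t),0*t+z] for z in(z0,z1)])
        return cv2.convexHull(proj(c,P).astype(np.float32))
    s=unproj(c,center,z1)[:2]; x=least_squares(lambda p:cen(model(p))-cen(k),s,diff_step=1e-3).x
    return x, cv2.contourArea(k)/cv2.contourArea(model(x))
E
python3 - <<'E'
from bench import *
from ringf import *
c=read_camera("top"); print("ring",loc(c,(327,188),32,0,30,20)); print("foot",loc(c,(337,240),40,0,12,20))
s=read_camera("scene"); print("ring s",loc(s,(281,278),32,0,30,20))
E
```

```text
ring (array([675.72182386,  -1.78950002]), 0.8736611285390202)
foot (array([546.46131253, -25.81561943]), 0.9267419272659116)
ring s (array([675.416175  ,  -4.39577117]), 0.8456856055324379)
```

Run:
```python
from mv import *
x,y=674.5,-2.3
eoat.let_go(); r.movep([x,y,120],down(0)); r.movel([x,y,40],velocity=200); r.movel([x,y,3],velocity=80); print(*st())
eoat.close(40); print(*st()); r.movel([x,y,130],velocity=150); print(*st())
r.movel([546.2,-25.9,130],velocity=150)
for n in("top","scene"):
    c=read_camera(n); np.save(n+"6.npy",c,allow_pickle=True)
crop(c,240,170,150,120,5,"pics/e_scene.png")
```

```text
[674.5  -2.3   2.8] [-1.  -0.5  0.3] 1.001 37.8
[674.9  -2.3   4.1] [-1.4  0.5  7.5] 0.74 38.1
[674.1  -2.3 128.9] [-0.   0.5 -1.7] 0.741 39.1
```

View pics/e_scene.png

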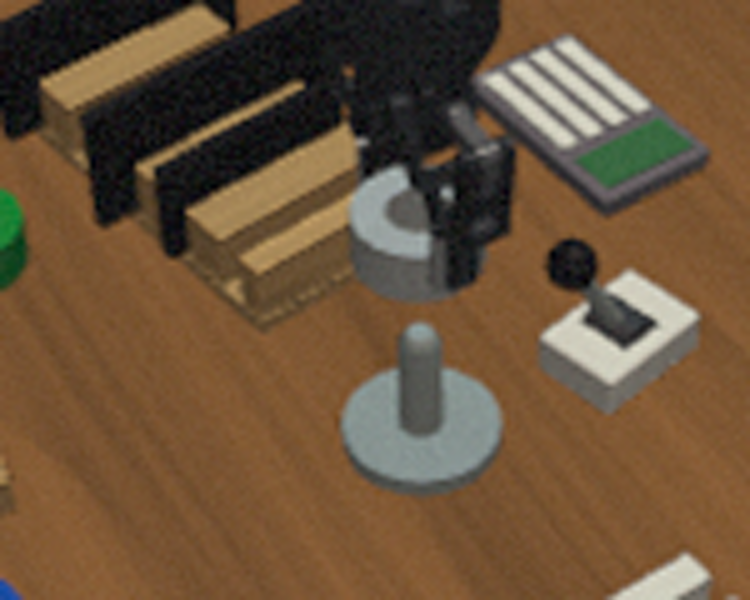

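The ring hangs level over the post: its sides at crop 350 and 485 put its centre at 417, and the post is at 420. Lowering it now with a force check.

Run:
```python
from mv import *
ok=True
for z in (90,80,75,70,65,55,40,28,20,16.5):
    r.movel([546.2,-25.9,z],velocity=60); o=st(); print(z,*o)
    if o[1][2]>8: ok=False; print("BLOCK"); break
if ok:
    eoat.let_go(); r.movel([546.2,-25.9,150],velocity=150); print(*st())
    r.movep([420,150,330],down(0.15))
    from ringf import loc as L
    for n in("top","scene"):
        c=read_camera(n); np.save(n+"7.npy",c,allow_pickle=True)
        crop(c,*((290,180,110,130,4) if n=="top" else (240,170,150,120,5)),f"pics/f_{n}.png")
```

```text
90 [546.4 -25.9  90.3] [ 0.  -0.4 -0.6] 0.738 41.1
80 [546.  -25.9  79.6] [ 0.5  0.2 -0.2] 0.742 41.4
75 [546.  -25.9  74.7] [ 0.4 -0.2 -1. ] 0.741 41.6
70 [546.  -25.9  69.7] [ 0.3  0.8 -1.3] 0.742 41.9
65 [546.  -25.8  64.6] [-0.2  0.2 -0.4] 0.742 42.1
55 [545.9 -25.8  54.5] [ 1.2  0.2 -0.6] 0.743 42.4
40 [546.  -25.9  39.6] [ 0.4 -0.3 -0.8] 0.743 42.8
28 [545.9 -25.8  27.6] [ 0.3 -0.4 -0.8] 0.739 43.2
20 [546.  -25.9  19.6] [ 0.6  0.3 -0.5] 0.742 43.5
16.5 [546.2 -25.9  16.4] [ 0.3 -0.7 -0.9] 0.744 43.7
[545.8 -25.8 149.1] [-0.2 -0.5 -0. ] 1.0 45.1
```

View pics/f_scene.png

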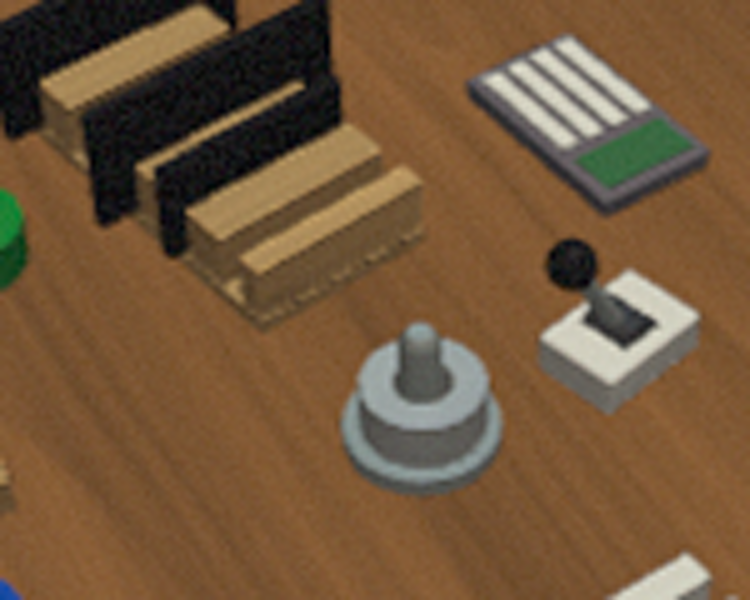

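View pics/f_top.png

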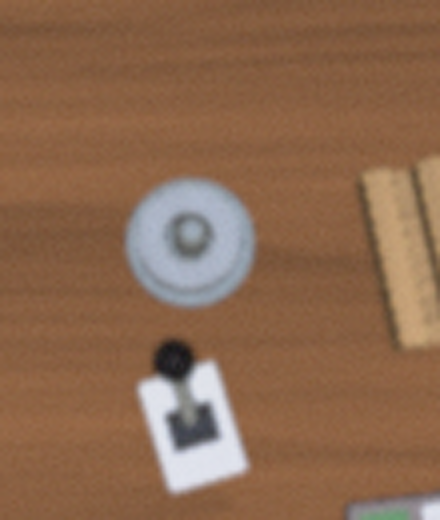

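The ring sits on the foot with the post through its bore, as the scene crop around (420,400) shows. Next I'll switch the lever back on.

Run:
```python
from lev import *
eoat.close(40)
r.movep(P(74,200),down(th)); r.movel(P(74,82),velocity=200); print(st())
for s in (50,30,10,0,-6,-10,-12,-14,-16,-18,-20,-22):
    r.movel(P(s,82),velocity=70); o=st(); print(s,*o)
    if o[1][:2]@u>6: break
r.movel(P(30,82),velocity=150); r.movel(P(50,220),velocity=250)
r.movep([420,200,350],down(0.15)); r.wait(.5)
for n in("top","scene"):
    c=read_camera(n); np.save(n+"8.npy",c,allow_pickle=True)
    cv2.imwrite(f"pics/g_{n}.png",c["img"][:,:,::-1])
crop(c,200,130,190,150,4,"pics/g_crop.png")
```

```text
(array([505.6,  -3.5,  83.4]), array([ 1.5, -0. ,  0.5]), 48.7)
50 [481.7 -10.9  82.4] [-0.1 -0.1 -0.5] 49.2
30 [462.5 -16.5  82.1] [1.2 0.5 0.5] 49.6
10 [443.4 -22.3  82.1] [ 0.8 -0.5  0.9] 50.1
0 [433.7 -25.1  82. ] [-0.   0.3  0.1] 50.4
-6 [428.  -26.8  82. ] [-0.  -0.4 -0.2] 50.6
-10 [424.3 -27.9  82. ] [0.2 0.  0.6] 50.9
-12 [422.4 -28.4  82. ] [-0.4  0.1  0.6] 51.1
-14 [420.5 -29.   82. ] [-0.6 -0.3 -0.1] 51.4
-16 [418.5 -29.6  82. ] [ 1.   0.1 -0.3] 51.6
-18 [417.3 -30.   82.2] [ 8.5  2.2 -4.1] 51.9
```

View pics/g_top.png

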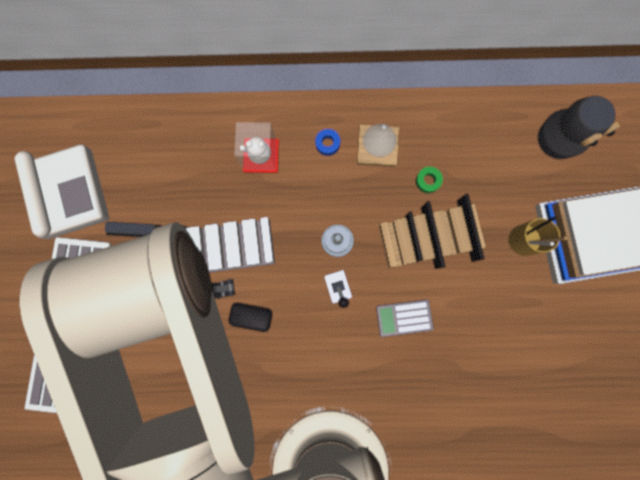

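View pics/g_crop.png

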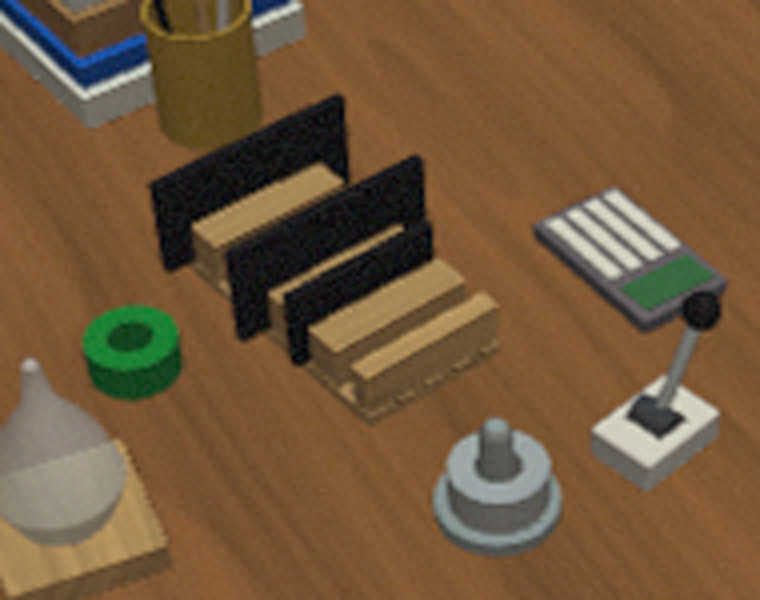

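The lever is back on, with the ball at (344,302), slightly beyond where it started because I pushed it to the stop. The phones, the ring and the bystanders are all in place, so I'm handing in.

```bash
python3 -c "
from bench import *
job_done()
c=read_camera('scene'); import cv2; cv2.imwrite('pics/end.png',c['img'][:,:,::-1]); print(get_obs()['clock'])"
```

```text
the job is handed in; nothing more can be done
the job is handed in; nothing more can be done
```

I handed the job in at about 53 s on the robot's clock, with every step done; `job_done()` gives no verdict.

- **Lever off:** I pushed it to its stop (about 15 N) before touching any phone.
- **Large phones:** there were two. The one in dock slot -92 went to rack slot -92, and the one in dock slot +46 went to rack slot 0. Neither met any resistance on the way down.
- **Ring:** the silver ring went over the post onto the foot. I left the blue and green ones alone.
- **Lever on:** I pushed it back to its stop (about 9 N).

**Last checks:** the pictures taken just before hand-in showed both large phones down in their slots and roughly centred. The ring was flat on the foot, the lever was on, and the waiting phone and the bystanders in view looked unmoved.

- **Not checked at the end:** the arm hid the dock's compact phone in the last top picture. I last saw it, in its slot, after the second phone was lifted out. The picture I tried to take after hand-in was refused.
- **Disagreement:** the top and scene cameras differed by 2–5 mm on positions. I relied on the top camera, and the fits worked.

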